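# Purge the leak-test jig and hold an adapter on its sprung plunger

## Robot

A 6-joint arm with a two-finger parallel gripper is mounted at the origin on the work surface. World frame = base frame: x ahead of the robot, y to its left, z up, the work surface at z = 0. Lengths are in m, angles in rad, forces in N, time in s.
With the tool pointing down it reaches from about 0.225 to 0.875 m from the base axis. Payload 3.4 kg.
Tool frame: the origin (TCP) lies at the very end of the fingers, on their centre line; the grasp point (between the pads) lies behind it (manip.grasp_offset is the z of the grasp point in the tool frame, in m); z points along the fingers, y is the line along which they close (so a half turn about z gives the same grasp; the last joint's range is limited). The gripper opens to 85 mm and grips with 20 to 120 N. Pads are 22 mm wide; open, the fingers measure 114 mm over their backs; the gripper's body (76 mm by 85 mm) begins 54 mm behind the grasp point. The pads swing forward as they close: fully open they stand 13 mm farther back than shut.
Start: joints at [-1.383, 0.276, 1.505, -0, 1.361, -0.121], TCP at [0.175, -0.548, 0.231] pointing down, gripper open.
Joint ranges: [-2.89, 2.89], [-0.75, 2.08], [0.22, 2.7], [-1.18, 4.32], [0.11, 2.71], [-2.7, 2.7]. Speed limits (rad/s): [2.57, 2.57, 3.14, 3.14, 3.14, 3.14].

## Interface

Orientations are given as a unit quaternion [w, x, y, z].
In Python, from rig import manip gives the robot as it stands.
- The arm moves only by the shell command python3 -m pendant 'ROWS' [FORCE]. ROWS is JSON, a list of rows, each an object of numbers: "dx", "dy", "dz": the shift along the tool's x, y, z in m; "rx", "ry", "rz": the turn, a rotation vector about the tool's x, y, z in degrees; "hand": the finger opening in m, from 0 to 0.0854. In form: [{"dx": .., "dy": .., "dz": .., "rx": .., "ry": .., "rz": .., "hand": ..}, ...]. A call has 1 to 12 rows; each row shifts and turns the commanded pose from where the row before left it, along the tool's axes as they then stand; what a row does not reach is not made up. A row lasts 1/12 s, in which the tool goes at most 41.7 mm and 7.16 degrees, less where a joint would pass 70% of its speed; a pose out of reach is approached as far as the arm can. A call is refused whole if a number of a shift passes 0.0417 or a number of a turn 7.16, either way. A call with a gripper value outside its range is refused whole. The fingers move at their own pace and stop on an object; FORCE is the grip in N (left out, the last holds). Time passes only in rows, so rows that do not move let the fingers close. It gives the time, the measured TCP pose, the force, the opening and the grip force at its end, in the units of the state.
- manip.get_state(): the state, without advancing time (a new reading comes with each control period).
- manip.get_image(name): name is "scene" or "top" or "wrist"; returns a dict with "frame" (400x640x3 uint8, red, green, blue), "fx", "fy", "cx", "cy" (pixels), "position" and "attitude" of the camera in the world; the wrist camera has in their place "mount" (4x4, takes a point from camera to tool coordinates, whose origin is the TCP and whose axes are the flange's). Camera axes: x right, y up, looking along -z (the intrinsics and any distortion apply to the point x, -y, -z); pixel columns grow to the right and rows downward; lengths in m; the calibration is good to about 2 mm. A picture is of the moment at which its call begins: read the wrist's pose just before it. There is no depth.
- manip.sign_off(): hands the job in; it is judged then, once.
The state is a dict: "clock": time; "qpos": joint angles; "qd": joint speeds; "effort": joint torques, N m; "position": TCP position; "ee_rot": TCP orientation; "contact_force": force on the tool from outside, world axes, zero at the start; "moment": the same for the moment, N m; "width": finger opening in m; "gripper_force": force on a finger pad.
Only numpy, scipy, OpenCV 4.12 (cv2) and the standard library are available. Lean on these libraries where they do the work, as an engineer would, in place of code of your own. Each camera call takes 0.05 s, during which the arm holds its last target. There are 200 camera calls.

## Task

Leak-test the flanged adapter on the bench jig. First purge the jig: pull its slide knob right out, then push it fully home again. Then stand the adapter spigot-down in the jig's bore, press it down against the sprung plunger, firmly but without forcing it, until its flange lies flat on the jig's top face, and finish while still gripping it and holding it down there, leaving the other loose things on the bench where they are.

Things in the scene. Friction and masses are not known exactly. Their poses are not given: they have to be found in the camera images.
- jig: Jig fixed to the bench: base plate 215 x 100 mm; aluminium block 76 x 76 mm with a bore in its flat top, 60 mm above the bench; on the block's -x side (jig axes) a grey valve body 35 x 46 mm, 64 mm high, with the slide knob, which pulls out along the jig's -x; on its +x side a pressure gauge, up to 95 mm high. Origin on the bench under the bore's axis, z up.
- bore (a point): Centre of the bore's mouth, in the plane of the aluminium block's top face, 60 mm above the bench. The bore is 32 mm wide with a 2 mm chamfer. In it stands a brass plunger 24 mm wide; at rest its top is 10 mm below the mouth. Axes as the jig's.
- plunger (a joint): How far the sprung plunger is pushed down, m: 0 at rest. It pushes up with 5 N at the start of its travel plus 0.4 N per mm: about 10 N when the adapter's flange meets the top face, where it reads 0.012; push some newtons harder to keep the flange on the face. The adapter's weight does not push it down: let go, the adapter rises again.
- knob_grip (a point): Centre of the slide knob, a black cylinder 24 mm across and 28 mm long on a 10 mm steel stem, its axis level, along the jig's x, 45 mm above the bench. At home it is 104 mm from the bore's axis, with a 15 mm gap between knob and valve body. It moves with the knob. Axes as the jig's.
- knob (a joint): How far the slide knob is pulled out, m: 0 fully home, 0.030 fully out, with a stop at each end. A sprung detent holds it at either end (about 5 N to start it) and pulls it on to the nearer end.
- adapter: Flanged adapter, stainless, 0.2 to 0.35 kg, flange at mid height, standing on its spigot. From the bottom up: spigot 28 mm across, 22 mm long (2.5 mm chamfer at the foot), flange 50 mm across, 6 mm thick, plain neck 34 mm across, 36 mm long; 64 mm in all. Origin: centre of the spigot's foot, z up its axis.
- hose_tail: Not to be used: a stainless hose tail, a 42 mm wide foot 14 mm high with a barbed stem about 24 mm wide above it, 76 mm high. Origin: centre of its foot.
- ferrule: Not to be used: a short stainless ferrule standing flange down, flange 50 mm across, neck 33 mm across, 30 mm high. Origin: centre of its underside.
- tin: Not to be used: a flat round green tin, 72 mm across, 22 mm high. Origin: centre of its underside.
- seal: Not to be used: a black rubber seal ring 42 mm across, 8 mm high, lying flat between the fittings and the jig. Origin: centre of its underside.
- wrench: Not to be used: a wrench lying on the right of the bench.
- driver: Not to be used: a screwdriver with an orange handle lying on the left of the bench.
Things that resemble listed ones, but are neither listed nor needed, are in the scene too. Leave any blue or turquoise look-alike of the adapter alone.

How it is judged:
By the outcome, as a careful person would: the job done as asked, in the order asked, and still so for the second after the job is handed in, while the arm keeps its last pose, push and grip.
It also fails if it takes over 67 s, if anything falls off the work surface, if the arm or the gripper's body presses on something with over 40 N, if the wrist force passes 120 N, or if a joint passes its speed limit or range.

## Working session

There is one attempt and no reset: what is moved stays moved. The work goes in short steps, Python scripts to look and compute and a shell command to move; the robot and the scene stay as the last step left them, time stands still between calls to the robot, and variables do not carry over. Pictures are saved under pics/ and viewed, at most 10 in all, crops included, and the job is handed in when it is done.

```bash
ls; mkdir -p pics; cat > h.py <<'E'
import numpy as np, cv2, json
from rig import manip
from scipy.spatial.transform import Rotation as R
def rot(q):
    q=np.array(q,float)
    return q if q.shape==(3,3) else R.from_quat(q[[1,2,3,0]]).as_matrix()
def grab(n):
    s=manip.get_state(); d=manip.get_image(n)
    if n=="wrist":
        T=np.eye(4);T[:3,:3]=rot(s["ee_rot"]);T[:3,3]=s["position"]
        T=T@np.array(d["mount"]); d["P"]=T[:3,3]; d["M"]=T[:3,:3]
    else:
        d["P"]=np.array(d["position"],float); d["M"]=rot(d["attitude"])
    return d
def save(d,f): cv2.imwrite(f,d["frame"][:,:,::-1])
def cast(d,u,v,z):
    r=d["M"]@np.array([(u-d["cx"])/d["fx"],-(v-d["cy"])/d["fy"],-1.])
    return d["P"]+r*(z-d["P"][2])/r[2]
def proj(d,p):
    c=d["M"].T@(np.array(p)-d["P"]); return d["cx"]-d["fx"]*c[0]/c[2], d["cy"]+d["fy"]*c[1]/c[2]
E
python3 - <<'E'
from h import *
import pickle
for n in ("top","scene"):
    d=grab(n); save(d,f"pics/{n}0.png"); pickle.dump(d,open(n+".pkl","wb"))
    print({k:v for k,v in d.items() if k!="frame"})
print(manip.get_state(), manip.grasp_offset)
E
```

```text
pics
{'fx': 508.2766177023459, 'fy': 508.2766177023459, 'cx': 324.5334409414223, 'cy': 195.51321570209586, 'position': array([ 0.42677212, -0.00395382,  1.42374832]), 'attitude': array([-0.70411492, -0.03478109,  0.03121132,  0.70854662]), 'P': array([ 0.42677212, -0.00395382,  1.42374832]), 'M': array([[-0.00602492,  0.99562536, -0.09324076],
       [-0.99996762, -0.00649608, -0.00475041],
       [-0.00533533,  0.09320912,  0.99563226]])}
{'fx': 409.77112313062577, 'fy': 409.77112313062577, 'cx': 325.0205665372936, 'cy': 204.4514380341026, 'position': array([ 0.99794335, -0.29624282,  0.87182064]), 'attitude': array([0.84491552, 0.24712006, 0.12861666, 0.45662589]), 'P': array([ 0.99794335, -0.29624282,  0.87182064]), 'M': array([[ 0.5499011 , -0.70805308,  0.44302326],
       [ 0.83518811,  0.46084895, -0.30013175],
       [ 0.0083424 ,  0.53505054,  0.84477886]])}
{'clock': 0.1, 'qpos': array([-1.38297885e+00,  2.76532413e-01,  1.50598355e+00,  2.16445039e-05,
        1.36071712e+00, -1.20997608e-01]), 'qd': array([-0.00048438, -0.00090121, -0.00460172,  0.00170009,  0.00211406,
        0.00019661]), 'effort': array([ 1.52396195e-03, -4.17701375e+01, -2.46404064e+01, -1.72638161e-04,
        5.74317004e-03, -1.76023526e-06]), 'position': array([ 0.17467609, -0.54733916,  0.230535  ]), 'ee_rot': array([-8.20112580e-04,  9.88102837e-01,  1.53792426e-01, -1.68217335e-05]), 'contact_force': array([ 0.53485966, -0.02882254, -0.04260956]), 'moment': array([-0.00655934, -0.02705755, -0.04788263]), 'gripper_force': 0.0, 'width': 0.08521869527175635} -0.0187
```

View pics/top0.png

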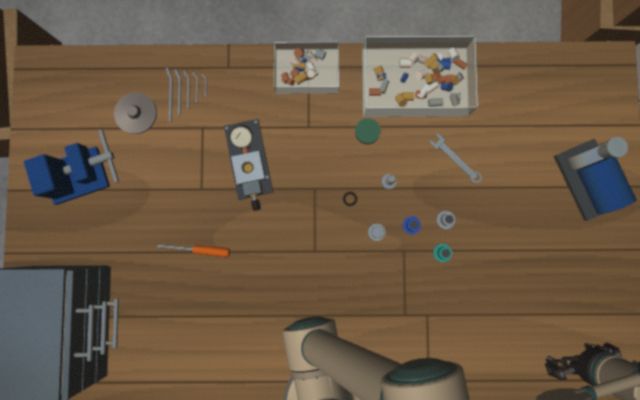

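View pics/scene0.png

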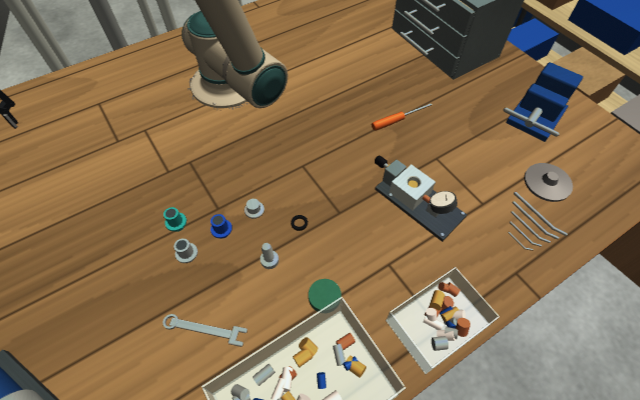

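```bash
python3 - <<'E'
from h import *
import pickle
t=pickle.load(open("top.pkl","rb"));s=pickle.load(open("scene.pkl","rb"))
a=cv2.resize(s["frame"][190:275,150:310],None,fx=5,fy=5,interpolation=3)[:,:,::-1][:, :800]
a=cv2.resize(a,(560,298))
b=cv2.resize(t["frame"][165:270,335:475],(400,300),interpolation=3)[:,:,::-1]
c=cv2.resize(t["frame"][115:215,215:315],(300,300),interpolation=3)[:,:,::-1]
e=cv2.resize(s["frame"][145:245,365:475],(240,298))[:,:,::-1]
o=np.zeros((600,800,3),np.uint8);o[:298,:560]=a;o[:298,560:]=e;o[300:,:400]=b;o[300:,400:700]=c
cv2.imwrite("pics/crop1.png",o)
for n,u,v in (("A446",446,220),("F377",377,232),("H389",389,181)): print(n,cast(t,u,v,0.03))
for n,u,v in (("A",185,250),("F",254,207),("H",269,255)): print(n,cast(s,u,v,0.03))
print("bore",cast(t,248,168,.06),cast(s,413,182,.06),"knob",cast(t,256,205,.045),cast(s,380,161,.045))
E
```

```text
A446 [ 0.48778263 -0.32950511  0.03      ]
F377 [ 0.45616207 -0.14015576  0.03      ]
H389 [ 0.59636122 -0.1754493   0.03      ]
A [ 0.4854636  -0.33009909  0.03      ]
F [ 0.46887555 -0.14511818  0.03      ]
H [ 0.60020709 -0.17706498  0.03      ]
bore [0.63074747 0.20956536 0.06      ] [0.63501933 0.20730855 0.06      ] knob [0.53117598 0.18930731 0.045     ] [0.53109302 0.18819023 0.045     ]
```

View pics/crop1.png

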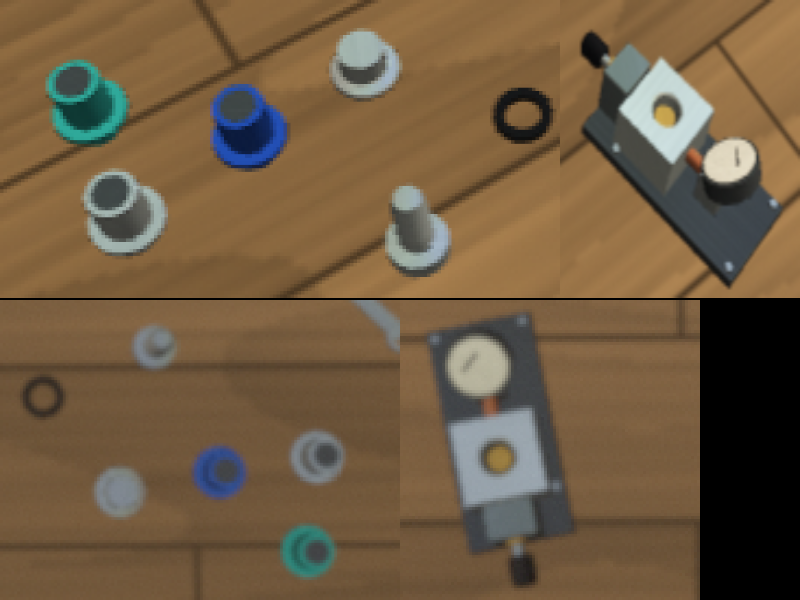

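Stainless candidates in the top view are (377,232), (389,181) and (446,220). The first is short with a closed neck, so it is the ferrule. The second has a thin stem on a foot, so it is the hose tail. The third has a tall 34 mm neck over a mid-height flange, so it is the adapter, and it sits at (185,250) in the scene view. The blue and turquoise ones are look-alikes. The enlarged crop confirms this. The knob is at top (256,205) and the bore at (248,168).

Next I move over the jig.

```bash
python3 -m pendant '[{"dx":0.01,"dy":-0.012},{"dx":0.0215,"dy":-0.024},{"dx":0.0215,"dy":-0.024},{"dx":0.0215,"dy":-0.024},{"dx":0.0215,"dy":-0.024},{"dx":0.0215,"dy":-0.024},{"dx":0.0215,"dy":-0.024},{"dx":0.0215,"dy":-0.024},{"dx":0.0215,"dy":-0.024},{"dx":0.0215,"dy":-0.024},{"dx":0.0215,"dy":-0.024},{"dx":0.0215,"dy":-0.024}]'
python3 -m pendant '[{"dx":0.0215,"dy":-0.024},{"dx":0.0215,"dy":-0.024},{"dx":0.0215,"dy":-0.024},{"dx":0.0215,"dy":-0.024},{"dx":0.0215,"dy":-0.024},{"dx":0.0215,"dy":-0.024},{"dx":0.0215,"dy":-0.024},{"dx":0.0215,"dy":-0.024},{"dx":0.0215,"dy":-0.024},{"dx":0.0215,"dy":-0.024},{"dx":0.0215,"dy":-0.024},{"dx":0.01,"dy":-0.012}]'
python3 -m pendant '[{"rz":6.7},{},{},{}]'
python3 - <<'E'
from h import *
import pickle
d=grab("wrist");save(d,"pics/w1.png");pickle.dump(d,open("w1.pkl","wb"))
print(np.round(d["mount"],4),d["fx"],d["cx"],d["cy"],manip.get_state()["position"],np.round(rot(manip.get_state()["ee_rot"]),4))
E
```

```text
[[-9.000e-04  9.452e-01  3.265e-01  8.440e-02]
 [ 1.000e+00  9.000e-04  0.000e+00  6.000e-04]
 [-3.000e-04  3.265e-01 -9.452e-01 -1.418e-01]
 [ 0.000e+00  0.000e+00  0.000e+00  1.000e+00]] 340.9272116610681 318.6483605793209 199.40337056167698 [ 0.17467337 -0.54743456  0.23066166] [[ 9.527e-01  3.039e-01 -3.000e-04]
 [ 3.039e-01 -9.527e-01  1.300e-03]
 [ 1.000e-04 -1.300e-03 -1.000e+00]]invalid input
invalid input
invalid input
```

View pics/w1.png

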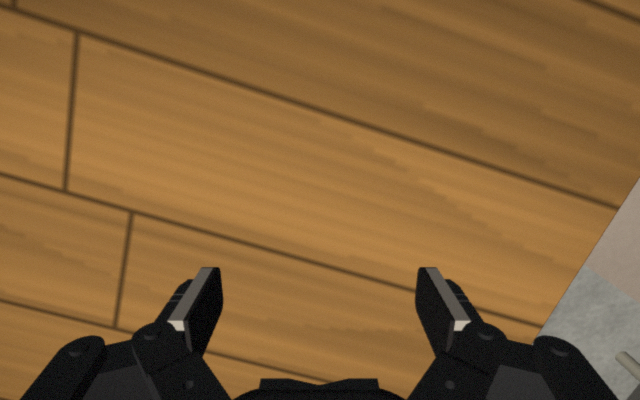

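The picture shows only empty bench and the fingers, because the call was refused. Each row probably needs every key.

```bash
python3 -m pendant '[{"dx":0.01,"dy":-0.012,"dz":0,"rx":0,"ry":0,"rz":0,"hand":0.085},{"dx":0.0215,"dy":-0.024,"dz":0,"rx":0,"ry":0,"rz":0,"hand":0.085}]'
```

```text
clock: 0.32
position: [0.1929, -0.5064, 0.2305]
ee_rot: [0.001, 0.988, 0.152, -0.001]
contact_force: [1.3, 0.7, 0.1]
width: 0.0849
gripper_force: 0.0
```

```bash
python3 -m pendant '[{"dx":0.0215,"dy":-0.024,"dz":0,"rx":0,"ry":0,"rz":0,"hand":0.085},{"dx":0.0215,"dy":-0.024,"dz":0,"rx":0,"ry":0,"rz":0,"hand":0.085},{"dx":0.0215,"dy":-0.024,"dz":0,"rx":0,"ry":0,"rz":0,"hand":0.085},{"dx":0.0215,"dy":-0.024,"dz":0,"rx":0,"ry":0,"rz":0,"hand":0.085},{"dx":0.0215,"dy":-0.024,"dz":0,"rx":0,"ry":0,"rz":0,"hand":0.085},{"dx":0.0215,"dy":-0.024,"dz":0,"rx":0,"ry":0,"rz":0,"hand":0.085},{"dx":0.0215,"dy":-0.024,"dz":0,"rx":0,"ry":0,"rz":0,"hand":0.085},{"dx":0.0215,"dy":-0.024,"dz":0,"rx":0,"ry":0,"rz":0,"hand":0.085},{"dx":0.0215,"dy":-0.024,"dz":0,"rx":0,"ry":0,"rz":0,"hand":0.085},{"dx":0.0215,"dy":-0.024,"dz":0,"rx":0,"ry":0,"rz":0,"hand":0.085},{"dx":0.0215,"dy":-0.024,"dz":0,"rx":0,"ry":0,"rz":0,"hand":0.085},{"dx":0.0215,"dy":-0.024,"dz":0,"rx":0,"ry":0,"rz":0,"hand":0.085}]'
python3 -m pendant '[{"dx":0.0215,"dy":-0.024,"dz":0,"rx":0,"ry":0,"rz":0,"hand":0.085},{"dx":0.0215,"dy":-0.024,"dz":0,"rx":0,"ry":0,"rz":0,"hand":0.085},{"dx":0.0215,"dy":-0.024,"dz":0,"rx":0,"ry":0,"rz":0,"hand":0.085},{"dx":0.0215,"dy":-0.024,"dz":0,"rx":0,"ry":0,"rz":0,"hand":0.085},{"dx":0.0215,"dy":-0.024,"dz":0,"rx":0,"ry":0,"rz":0,"hand":0.085},{"dx":0.0215,"dy":-0.024,"dz":0,"rx":0,"ry":0,"rz":0,"hand":0.085},{"dx":0.0215,"dy":-0.024,"dz":0,"rx":0,"ry":0,"rz":0,"hand":0.085},{"dx":0.0215,"dy":-0.024,"dz":0,"rx":0,"ry":0,"rz":0,"hand":0.085},{"dx":0.0215,"dy":-0.024,"dz":0,"rx":0,"ry":0,"rz":0,"hand":0.085},{"dx":0.0215,"dy":-0.024,"dz":0,"rx":0,"ry":0,"rz":0,"hand":0.085},{"dx":0.01,"dy":-0.024,"dz":0,"rx":0,"ry":0,"rz":0,"hand":0.085},{"dx":0,"dy":-0.015,"dz":0,"rx":0,"ry":0,"rz":0,"hand":0.085}]'
python3 -m pendant '[{"dx":0,"dy":0,"dz":0,"rx":0,"ry":0,"rz":6.7,"hand":0.085},{"dx":0,"dy":0,"dz":0,"rx":0,"ry":0,"rz":0,"hand":0.085},{"dx":0,"dy":0,"dz":0,"rx":0,"ry":0,"rz":0,"hand":0.085},{"dx":0,"dy":0,"dz":0,"rx":0,"ry":0,"rz":0,"hand":0.085}]'
python3 - <<'E'
from h import *
import pickle
d=grab("wrist");save(d,"pics/w2.png");pickle.dump(d,open("w2.pkl","wb"))
for n,p in (("bore",(.633,.2085,.06)),("knob",(.531,.189,.045))): print(n,proj(d,p))
E
```

```text
clock: 1.32
position: [0.3522, -0.1496, 0.2313]
ee_rot: [0.0, 0.988, 0.154, 0.0]
contact_force: [1.1, -0.3, -0.1]
width: 0.0851
gripper_force: 0.0
clock: 2.32
position: [0.483, 0.1859, 0.2307]
ee_rot: [-0.001, 0.988, 0.155, 0.0]
contact_force: [0.2, -1.1, 0.1]
width: 0.0849
gripper_force: 0.0
clock: 2.65
position: [0.4816, 0.1826, 0.2311]
ee_rot: [0.0, 0.995, 0.097, -0.0]
contact_force: [0.3, 0.6, 0.6]
width: 0.0851
gripper_force: 0.0
bore (np.float64(322.30295532490084), np.float64(-9.711102492960038))
knob (np.float64(321.32781203110994), np.float64(120.56609929575379))
```

View pics/w2.png

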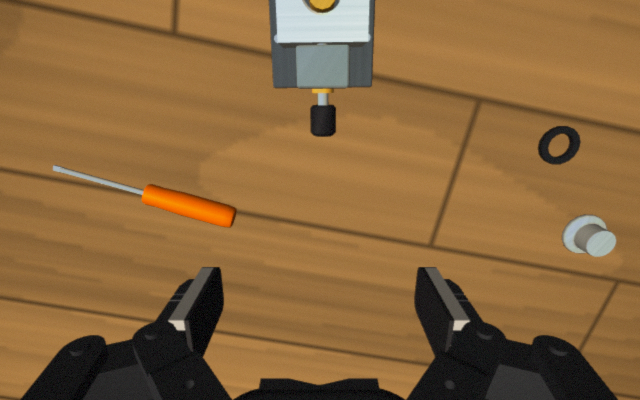

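The knob is at (323,120), and the jig's axis runs straight up the image, so the tool yaw already matches. The bore is at the top edge, about (322,0). I move 48 mm forward and measure both again.

```bash
python3 -m pendant '[{"dx":0.024,"dy":0,"dz":0,"rx":0,"ry":0,"rz":0,"hand":0.085},{"dx":0.024,"dy":0,"dz":0,"rx":0,"ry":0,"rz":0,"hand":0.085},{"dx":0,"dy":0,"dz":0,"rx":0,"ry":0,"rz":0,"hand":0.06},{"dx":0,"dy":0,"dz":0,"rx":0,"ry":0,"rz":0,"hand":0.06},{"dx":0,"dy":0,"dz":0,"rx":0,"ry":0,"rz":0,"hand":0.06}]'
python3 - <<'E'
from h import *
import pickle
d=grab("wrist");save(d,"pics/w3.png");pickle.dump(d,open("w3.pkl","wb"))
s=manip.get_state();T=rot(s["ee_rot"]);p=np.array(s["position"])
f=d["frame"];hsv=cv2.cvtColor(f,cv2.COLOR_RGB2HSV)
def big(m,lim):
    x0,y0,x1,y1=lim;q=np.zeros_like(m);q[y0:y1,x0:x1]=m[y0:y1,x0:x1]
    c=max(cv2.findContours(q,0,2)[0],key=cv2.contourArea);return c
m=(hsv[:,:,2]<60).astype(np.uint8)
for n,mm,lim,z in (("knob",m,(285,140,365,240),.05),("brass",((hsv[:,:,1]>120)&(hsv[:,:,2]>110)).astype(np.uint8),(290,20,355,95),.05)):
    c=big(mm,lim);x,y,w,h=cv2.boundingRect(c);w_=cast(d,x+w/2,y+h/2,z);print(n,(x,y,w,h),w_,T.T@(w_-p))
print("yaw",np.degrees(np.arctan2(T[1,0],T[0,0])),p)
cv2.imwrite("pics/w3c.png",cv2.resize(f[0:240,220:420],(600,720),interpolation=3)[:600,:,::-1])
E
```

```text
clock: 3.12
position: [0.5282, 0.1915, 0.231]
ee_rot: [0.0, 0.995, 0.096, -0.001]
contact_force: [-0.5, 0.7, 0.8]
width: 0.0598
gripper_force: 0.0
knob (311, 154, 24, 31) [0.53253365 0.18744017 0.05      ] [0.00394059 0.00495191 0.18108876]
brass (308, 40, 27, 30) [0.63305303 0.20862722 0.05      ] [0.10665526 0.00330423 0.18095661]
yaw 10.983316499104099 [0.52794713 0.19161101 0.23109322]
```

View pics/w3c.png

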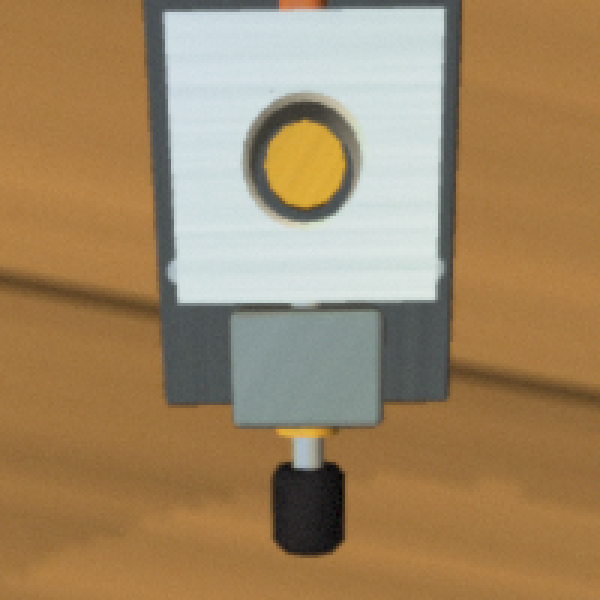

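The crop shows the knob, stem, valve, block and brass plunger, all clearly visible and nearly axis-aligned (the yaw is off by about 1°). I descend onto the knob and grip it.

```bash
python3 -m pendant '[{"dx":0.003,"dy":0.005,"dz":0.01,"rx":0,"ry":0,"rz":0,"hand":0.06},{"dx":0,"dy":0,"dz":0.03,"rx":0,"ry":0,"rz":-0.8,"hand":0.06},{"dx":0,"dy":0,"dz":0.03,"rx":0,"ry":0,"rz":0,"hand":0.06},{"dx":0,"dy":0,"dz":0.03,"rx":0,"ry":0,"rz":0,"hand":0.06},{"dx":0,"dy":0,"dz":0.03,"rx":0,"ry":0,"rz":0,"hand":0.06},{"dx":0,"dy":0,"dz":0.03,"rx":0,"ry":0,"rz":0,"hand":0.06},{"dx":0,"dy":0,"dz":0.025,"rx":0,"ry":0,"rz":0,"hand":0.06},{"dx":0,"dy":0,"dz":0.015,"rx":0,"ry":0,"rz":0,"hand":0.06},{"dx":0,"dy":0,"dz":0.005,"rx":0,"ry":0,"rz":0,"hand":0.06},{"dx":0,"dy":0,"dz":0,"rx":0,"ry":0,"rz":0,"hand":0.06},{"dx":0,"dy":0,"dz":0,"rx":0,"ry":0,"rz":0,"hand":0.015},{"dx":0,"dy":0,"dz":0,"rx":0,"ry":0,"rz":0,"hand":0.015}]' 40
python3 -m pendant '[{"dx":0,"dy":0,"dz":0,"rx":0,"ry":0,"rz":0,"hand":0.015},{"dx":0,"dy":0,"dz":0,"rx":0,"ry":0,"rz":0,"hand":0.015},{"dx":0,"dy":0,"dz":0,"rx":0,"ry":0,"rz":0,"hand":0.015},{"dx":0,"dy":0,"dz":0,"rx":0,"ry":0,"rz":0,"hand":0.015}]'
```

```text
clock: 4.17
position: [0.5337, 0.1879, 0.0276]
ee_rot: [-0.0, 0.995, 0.103, 0.001]
contact_force: [0.2, 0.3, -0.1]
width: 0.0371
gripper_force: 0.0
clock: 4.5
position: [0.5336, 0.1887, 0.0279]
ee_rot: [-0.001, 0.995, 0.103, 0.002]
contact_force: [-0.8, 2.1, 6.7]
width: 0.0226
gripper_force: 39.4
```

```bash
python3 -m pendant '[{"dx":-0.005,"dy":0,"dz":0,"rx":0,"ry":0,"rz":0,"hand":0.015},{"dx":-0.006,"dy":0,"dz":0,"rx":0,"ry":0,"rz":0,"hand":0.015},{"dx":-0.006,"dy":0,"dz":0,"rx":0,"ry":0,"rz":0,"hand":0.015},{"dx":-0.006,"dy":0,"dz":0,"rx":0,"ry":0,"rz":0,"hand":0.015},{"dx":-0.005,"dy":0,"dz":0,"rx":0,"ry":0,"rz":0,"hand":0.015},{"dx":-0.003,"dy":0,"dz":0,"rx":0,"ry":0,"rz":0,"hand":0.015},{"dx":-0.001,"dy":0,"dz":0,"rx":0,"ry":0,"rz":0,"hand":0.015},{"dx":0,"dy":0,"dz":0,"rx":0,"ry":0,"rz":0,"hand":0.015},{"dx":0,"dy":0,"dz":0,"rx":0,"ry":0,"rz":0,"hand":0.015},{"dx":0,"dy":0,"dz":0,"rx":0,"ry":0,"rz":0,"hand":0.015}]'
python3 - <<'E'
from h import *
d=grab("wrist");f=d["frame"]; t=grab("top");
o=np.zeros((400,800,3),np.uint8);o[:400,:400]=cv2.resize(f[100:400,170:470],(400,400))[:,:,::-1];o[:,400:]=cv2.resize(t["frame"][115:215,215:315],(400,400))[:,:,::-1]
cv2.imwrite("pics/w4.png",o)
E
```

```text
clock: 5.33
position: [0.5042, 0.1826, 0.0279]
ee_rot: [-0.001, 0.995, 0.102, 0.003]
contact_force: [2.4, 5.0, 4.8]
width: 0.0223
gripper_force: 39.8
```

View pics/w4.png

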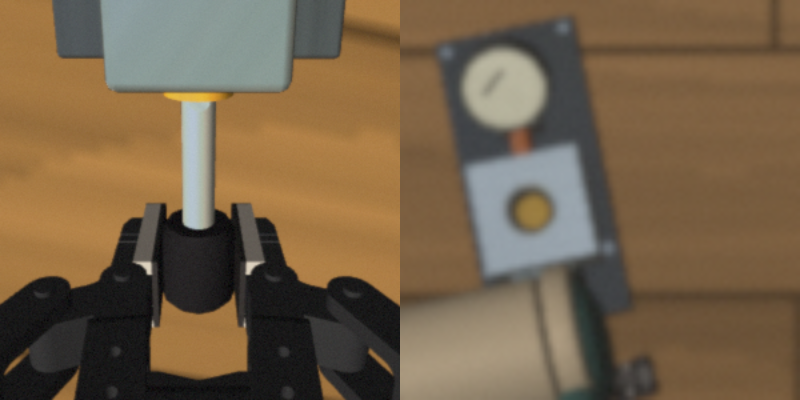

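The wrist view shows the knob gripped with a long stem exposed. TCP travel is 30.0 mm for 32 mm commanded. I pull a little further to make sure it is on the stop.

```bash
python3 -m pendant '[{"dx":-0.004,"dy":0,"dz":0,"rx":0,"ry":0,"rz":0,"hand":0.015},{"dx":0,"dy":0,"dz":0,"rx":0,"ry":0,"rz":0,"hand":0.015},{"dx":0,"dy":0,"dz":0,"rx":0,"ry":0,"rz":0,"hand":0.015},{"dx":0,"dy":0,"dz":0,"rx":0,"ry":0,"rz":0,"hand":0.015}]'
```

```text
clock: 5.77
position: [0.5043, 0.1826, 0.028]
ee_rot: [-0.001, 0.995, 0.102, 0.007]
contact_force: [8.8, 6.1, -2.4]
width: 0.0229
gripper_force: 40.3
```

It is on the stop: no further travel and the force is rising. Now I push it home with some over-push.

```bash
python3 -m pendant '[{"dx":0.006,"dy":0,"dz":0,"rx":0,"ry":0,"rz":0,"hand":0.015},{"dx":0.006,"dy":0,"dz":0,"rx":0,"ry":0,"rz":0,"hand":0.015},{"dx":0.006,"dy":0,"dz":0,"rx":0,"ry":0,"rz":0,"hand":0.015},{"dx":0.006,"dy":0,"dz":0,"rx":0,"ry":0,"rz":0,"hand":0.015},{"dx":0.006,"dy":0,"dz":0,"rx":0,"ry":0,"rz":0,"hand":0.015},{"dx":0.004,"dy":0,"dz":0,"rx":0,"ry":0,"rz":0,"hand":0.015},{"dx":0.003,"dy":0,"dz":0,"rx":0,"ry":0,"rz":0,"hand":0.015},{"dx":0.003,"dy":0,"dz":0,"rx":0,"ry":0,"rz":0,"hand":0.015},{"dx":0,"dy":0,"dz":0,"rx":0,"ry":0,"rz":0,"hand":0.015},{"dx":0,"dy":0,"dz":0,"rx":0,"ry":0,"rz":0,"hand":0.015},{"dx":0,"dy":0,"dz":0,"rx":0,"ry":0,"rz":0,"hand":0.015}]'
```

```text
clock: 6.68
position: [0.5335, 0.1887, 0.0278]
ee_rot: [-0.0, 0.995, 0.103, -0.002]
contact_force: [-8.0, 2.0, 15.6]
width: 0.0228
gripper_force: 41.9
```

The knob is back home (same TCP position) with 8 N pushing on the stop. I relax, release, lift and travel over to the adapter.

```bash
python3 -m pendant '[{"dx":-0.004,"dy":0,"dz":0,"rx":0,"ry":0,"rz":0,"hand":0.015},{"dx":0,"dy":0,"dz":0,"rx":0,"ry":0,"rz":0,"hand":0.06},{"dx":0,"dy":0,"dz":0,"rx":0,"ry":0,"rz":0,"hand":0.06},{"dx":0,"dy":0,"dz":0,"rx":0,"ry":0,"rz":0,"hand":0.06},{"dx":0,"dy":0,"dz":0,"rx":0,"ry":0,"rz":0,"hand":0.06},{"dx":0,"dy":0,"dz":-0.02,"rx":0,"ry":0,"rz":0,"hand":0.06},{"dx":0,"dy":0,"dz":-0.035,"rx":0,"ry":0,"rz":0,"hand":0.06},{"dx":0,"dy":0,"dz":-0.035,"rx":0,"ry":0,"rz":0,"hand":0.06},{"dx":0,"dy":0,"dz":-0.035,"rx":0,"ry":0,"rz":0,"hand":0.06},{"dx":0,"dy":0,"dz":-0.035,"rx":0,"ry":0,"rz":0,"hand":0.06},{"dx":0,"dy":0.005,"dz":-0.03,"rx":0,"ry":0,"rz":0,"hand":0.06},{"dx":-0.005,"dy":0.018,"dz":-0.01,"rx":0,"ry":0,"rz":0,"hand":0.06}]'
python3 - <<'E'
from h import *
d=grab("wrist");f=d["frame"];save(d,"pics/w5.png")
hsv=cv2.cvtColor(f,cv2.COLOR_RGB2HSV)
import pickle;pickle.dump(d,open("w5.pkl","wb"))
print("expected knob home px",proj(d,(.5325,.1874,.05)))
E
python3 -m pendant '[{"dx":-0.0095,"dy":0.031,"dz":0,"rx":0,"ry":0,"rz":0,"hand":0.06},{"dx":-0.0095,"dy":0.031,"dz":0,"rx":0,"ry":0,"rz":0,"hand":0.06},{"dx":-0.0095,"dy":0.031,"dz":0,"rx":0,"ry":0,"rz":0,"hand":0.06},{"dx":-0.0095,"dy":0.031,"dz":0,"rx":0,"ry":0,"rz":0,"hand":0.06},{"dx":-0.0095,"dy":0.031,"dz":0,"rx":0,"ry":0,"rz":0,"hand":0.06},{"dx":-0.0095,"dy":0.031,"dz":0,"rx":0,"ry":0,"rz":0,"hand":0.06},{"dx":-0.0095,"dy":0.031,"dz":0,"rx":0,"ry":0,"rz":0,"hand":0.06},{"dx":-0.0095,"dy":0.031,"dz":0,"rx":0,"ry":0,"rz":0,"hand":0.06},{"dx":-0.0095,"dy":0.031,"dz":0,"rx":0,"ry":0,"rz":0,"hand":0.06},{"dx":-0.0095,"dy":0.031,"dz":0,"rx":0,"ry":0,"rz":0,"hand":0.06},{"dx":-0.0095,"dy":0.031,"dz":0,"rx":0,"ry":0,"rz":0,"hand":0.06},{"dx":-0.0095,"dy":0.031,"dz":0,"rx":0,"ry":0,"rz":0,"hand":0.06}]'
python3 -m pendant '[{"dx":-0.0095,"dy":0.031,"dz":0,"rx":0,"ry":0,"rz":0,"hand":0.06},{"dx":-0.0095,"dy":0.031,"dz":0,"rx":0,"ry":0,"rz":0,"hand":0.06},{"dx":-0.0095,"dy":0.031,"dz":0,"rx":0,"ry":0,"rz":0,"hand":0.06},{"dx":0,"dy":0.01,"dz":0,"rx":0,"ry":0,"rz":0,"hand":0.06},{"dx":0,"dy":0,"dz":0,"rx":0,"ry":0,"rz":0,"hand":0.06},{"dx":0,"dy":0,"dz":0,"rx":0,"ry":0,"rz":0,"hand":0.06},{"dx":0,"dy":0,"dz":0,"rx":0,"ry":0,"rz":0,"hand":0.06}]'
python3 - <<'E'
from h import *
import pickle
d=grab("wrist");save(d,"pics/w6.png");pickle.dump((d,manip.get_state()),open("w6.pkl","wb"))
w5=pickle.load(open("w5.pkl","rb"))
o=np.zeros((400,800,3),np.uint8);o[:,:550]=d["frame"][:,45:595,::-1];o[:300,550:]=w5["frame"][0:300,190:440,::-1]
cv2.imwrite("pics/w6v.png",o);print(proj(d,(.4866,-.33,.064)))
E
```

```text
clock: 7.68
position: [0.5352, 0.1661, 0.2312]
ee_rot: [-0.001, 0.995, 0.104, 0.004]
contact_force: [0.4, -0.2, 0.1]
width: 0.0601
gripper_force: 0.0
expected knob home px (np.float64(296.24610721710263), np.float64(173.0168521582768))
clock: 8.73
position: [0.4959, -0.2247, 0.2253]
ee_rot: [-0.0, 0.995, 0.102, -0.001]
contact_force: [0.4, 0.6, -1.3]
width: 0.0598
gripper_force: 0.0
clock: 9.32
position: [0.4898, -0.3282, 0.2257]
ee_rot: [-0.001, 0.995, 0.103, -0.0]
contact_force: [-0.0, 1.1, 0.6]
width: 0.0601
gripper_force: 0.0
(np.float64(319.5615308079469), np.float64(182.0669509009806))
```

View pics/w6v.png

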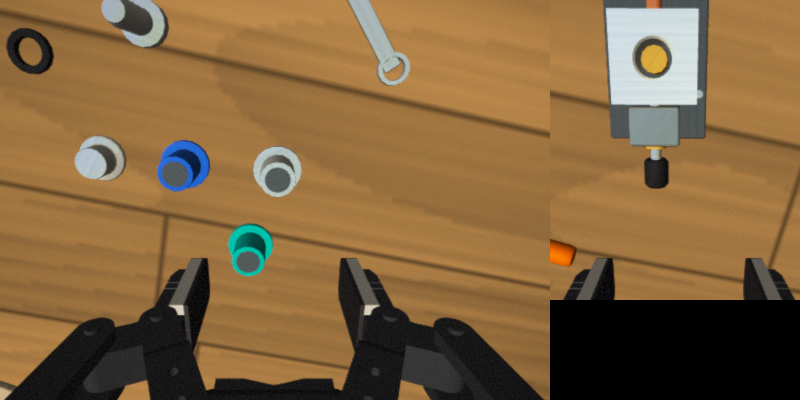

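Right panel: the knob is home, with the same short stem gap as before. Left panel: the adapter is at image (323,180), the turquoise piece is at (295,262) and the blue one at (221,172). I measure the neck's dark mouth and the flange.

```bash
python3 - <<'E'
from h import *
import pickle
d,s=pickle.load(open("w6.pkl","rb"));T=rot(s["ee_rot"]);p=np.array(s["position"])
f=d["frame"];hsv=cv2.cvtColor(f,cv2.COLOR_RGB2HSV);S,V=hsv[:,:,1],hsv[:,:,2]
def reg(m,x0,y0,x1,y1):
    q=np.zeros(m.shape,np.uint8);q[y0:y1,x0:x1]=m[y0:y1,x0:x1];return max(cv2.findContours(q,0,2)[0],key=cv2.contourArea)
c=reg(S<90,290,135,355,205);print("all",cv2.boundingRect(c),cv2.contourArea(c))
x,y,w,h=cv2.boundingRect(c)
dk=reg((V<125)&(S<110),305,164,340,196);(u,v),r=cv2.minEnclosingCircle(dk);print("hole",u,v,r,cv2.contourArea(dk))
for n,a,b,z in (("hole",u,v,.064),("flange",x+w/2,y+w/2,.028)):
    q=cast(d,a,b,z);print(n,q,T.T@(q-p))
for n,m,z,l in (("blue",(hsv[:,:,0]>105)&(hsv[:,:,0]<130)&(S>150),.0,(190,130,270,200)),("turq",(hsv[:,:,0]>75)&(hsv[:,:,0]<95)&(S>130),0,(260,210,330,285))):
    x,y,w,h=cv2.boundingRect(reg(m,*l));q=cast(d,x+w/2,y+w/2,.028);print(n,T.T@(q-p))
E
```

```text
all (298, 146, 49, 51) 1855.0
hole 322.1259460449219 179.5229034423828 12.385737419128418 442.0
hole [ 0.4894753  -0.33181655  0.064     ] [-0.00118548  0.00383954  0.1620144 ]
flange [ 0.48904208 -0.33258476  0.028     ] [-0.00174918  0.00455625  0.19801365]
blue [ 0.00254814 -0.09133762  0.19815544]
turq [-0.08818901 -0.02513867  0.19810209]
```

```bash
python3 -m pendant '[{"dx":-0.0015,"dy":0.004,"dz":0.01,"rx":0,"ry":0,"rz":0,"hand":0.06},{"dx":0,"dy":0,"dz":0.03,"rx":0,"ry":0,"rz":0,"hand":0.06},{"dx":0,"dy":0,"dz":0.035,"rx":0,"ry":0,"rz":0,"hand":0.06},{"dx":0,"dy":0,"dz":0.035,"rx":0,"ry":0,"rz":0,"hand":0.06},{"dx":0,"dy":0,"dz":0.03,"rx":0,"ry":0,"rz":0,"hand":0.06},{"dx":0,"dy":0,"dz":0.025,"rx":0,"ry":0,"rz":0,"hand":0.06},{"dx":0,"dy":0,"dz":0.018,"rx":0,"ry":0,"rz":0,"hand":0.06},{"dx":0,"dy":0,"dz":0.01,"rx":0,"ry":0,"rz":0,"hand":0.06},{"dx":0,"dy":0,"dz":0,"rx":0,"ry":0,"rz":0,"hand":0.06},{"dx":0,"dy":0,"dz":0,"rx":0,"ry":0,"rz":0,"hand":0.02},{"dx":0,"dy":0,"dz":0,"rx":0,"ry":0,"rz":0,"hand":0.02},{"dx":0,"dy":0,"dz":0,"rx":0,"ry":0,"rz":0,"hand":0.02}]' 60
python3 -m pendant '[{"dx":0,"dy":0,"dz":0,"rx":0,"ry":0,"rz":0,"hand":0.02},{"dx":0,"dy":0,"dz":0,"rx":0,"ry":0,"rz":0,"hand":0.02},{"dx":0,"dy":0,"dz":0,"rx":0,"ry":0,"rz":0,"hand":0.02},{"dx":0,"dy":0,"dz":0,"rx":0,"ry":0,"rz":0,"hand":0.02}]'
```

```text
clock: 10.37
position: [0.4902, -0.3342, 0.0349]
ee_rot: [0.001, 0.995, 0.103, 0.001]
contact_force: [-0.5, 1.2, 0.6]
width: 0.0323
gripper_force: 59.0
clock: 10.7
position: [0.4901, -0.3343, 0.0348]
ee_rot: [0.001, 0.995, 0.103, 0.001]
contact_force: [-0.4, 1.8, 6.8]
width: 0.033
gripper_force: 59.5
```

Gripped at 33 mm width. I lift and carry it over the bore.

```bash
python3 -m pendant '[{"dx":0,"dy":0,"dz":-0.01,"rx":0,"ry":0,"rz":0,"hand":0.02},{"dx":0,"dy":0,"dz":-0.025,"rx":0,"ry":0,"rz":0,"hand":0.02},{"dx":0,"dy":0,"dz":-0.035,"rx":0,"ry":0,"rz":0,"hand":0.02},{"dx":0,"dy":0,"dz":-0.035,"rx":0,"ry":0,"rz":0,"hand":0.02},{"dx":0,"dy":0,"dz":-0.035,"rx":0,"ry":0,"rz":0,"hand":0.02},{"dx":0,"dy":0,"dz":-0.035,"rx":0,"ry":0,"rz":0,"hand":0.02},{"dx":0.004,"dy":-0.0085,"dz":-0.015,"rx":0,"ry":0,"rz":0,"hand":0.02},{"dx":0.0108,"dy":-0.021,"dz":0,"rx":0,"ry":0,"rz":0,"hand":0.02},{"dx":0.0148,"dy":-0.0295,"dz":0,"rx":0,"ry":0,"rz":0,"hand":0.02},{"dx":0.0148,"dy":-0.0295,"dz":0,"rx":0,"ry":0,"rz":0,"hand":0.02},{"dx":0.0148,"dy":-0.0295,"dz":0,"rx":0,"ry":0,"rz":0,"hand":0.02},{"dx":0.0148,"dy":-0.0295,"dz":0,"rx":0,"ry":0,"rz":0,"hand":0.02}]'
python3 -m pendant '[{"dx":0.0148,"dy":-0.0295,"dz":0,"rx":0,"ry":0,"rz":0,"hand":0.02},{"dx":0.0148,"dy":-0.0295,"dz":0,"rx":0,"ry":0,"rz":0,"hand":0.02},{"dx":0.0148,"dy":-0.0295,"dz":0,"rx":0,"ry":0,"rz":0,"hand":0.02},{"dx":0.0148,"dy":-0.0295,"dz":0,"rx":0,"ry":0,"rz":0,"hand":0.02},{"dx":0.0148,"dy":-0.0295,"dz":0,"rx":0,"ry":0,"rz":0,"hand":0.02},{"dx":0.0148,"dy":-0.0295,"dz":0,"rx":0,"ry":0,"rz":0,"hand":0.02},{"dx":0.0148,"dy":-0.0295,"dz":0,"rx":0,"ry":0,"rz":0,"hand":0.02},{"dx":0.0148,"dy":-0.0295,"dz":0,"rx":0,"ry":0,"rz":0,"hand":0.02},{"dx":0.0148,"dy":-0.0295,"dz":0,"rx":0,"ry":0,"rz":0,"hand":0.02},{"dx":0.0148,"dy":-0.0295,"dz":0,"rx":0,"ry":0,"rz":0,"hand":0.02},{"dx":0.0108,"dy":-0.021,"dz":0,"rx":0,"ry":0,"rz":0,"hand":0.02},{"dx":0.004,"dy":-0.0085,"dz":0,"rx":0,"ry":0,"rz":0,"hand":0.02}]'
python3 -m pendant '[{"dx":0.0148,"dy":-0.0295,"dz":0,"rx":0,"ry":0,"rz":0,"hand":0.02},{"dx":0,"dy":0,"dz":0,"rx":0,"ry":0,"rz":0,"hand":0.02},{"dx":0,"dy":0,"dz":0,"rx":0,"ry":0,"rz":0,"hand":0.02},{"dx":0,"dy":0,"dz":0,"rx":0,"ry":0,"rz":0,"hand":0.02},{"dx":0,"dy":0,"dz":0,"rx":0,"ry":0,"rz":0,"hand":0.02}]'
python3 - <<'E'
from h import *
import pickle
s=manip.get_state();d=grab("wrist");pickle.dump((d,s),open("w7.pkl","wb"));T=rot(s["ee_rot"]);p=np.array(s["position"])
print(p,np.round(T,3))
f=d["frame"];hsv=cv2.cvtColor(f,cv2.COLOR_RGB2HSV)
q=((hsv[:,:,0]>15)&(hsv[:,:,0]<30)&(hsv[:,:,1]>150)&(hsv[:,:,2]>130)).astype(np.uint8);q[:,:280]=0;q[:,360:]=0
for c in cv2.findContours(q,0,2)[0]:
    if cv2.contourArea(c)>150:
        x,y,w,h=cv2.boundingRect(c);b=cast(d,x+w/2,y+h/2,.05);print((x,y,w,h),b,T.T@(b-p))
cv2.imwrite("pics/w7.png",cv2.resize(f[100:400,120:520],(800,600),interpolation=3)[:,:,::-1])
E
```

```text
clock: 11.7
position: [0.5313, -0.1734, 0.2233]
ee_rot: [0.0, 0.995, 0.102, -0.0]
contact_force: [0.3, -0.3, -4.0]
width: 0.0326
gripper_force: 59.8
clock: 12.7
position: [0.6252, 0.1799, 0.2228]
ee_rot: [-0.001, 0.995, 0.104, 0.0]
contact_force: [0.1, 0.1, -2.8]
width: 0.0324
gripper_force: 59.7
clock: 13.12
position: [0.6329, 0.2069, 0.2231]
ee_rot: [0.001, 0.995, 0.102, -0.0]
contact_force: [0.5, 0.8, -3.2]
width: 0.0327
gripper_force: 59.9
[0.63285684 0.20693739 0.22314625] [[ 0.979  0.203 -0.001]
 [ 0.203 -0.979 -0.001]
 [-0.001  0.001 -1.   ]]
(280, 333, 80, 47) [0.42000088 0.16050054 0.05      ] [-0.21768607  0.0019788   0.17335664]
(304, 161, 25, 25) [0.63419472 0.20850813 0.05      ] [ 0.00179497 -0.00145018  0.17314317]
(280, 0, 80, 17) [0.77121447 0.23363627 0.05      ] [0.1410613  0.00182187 0.17301352]
```

View pics/w7.png

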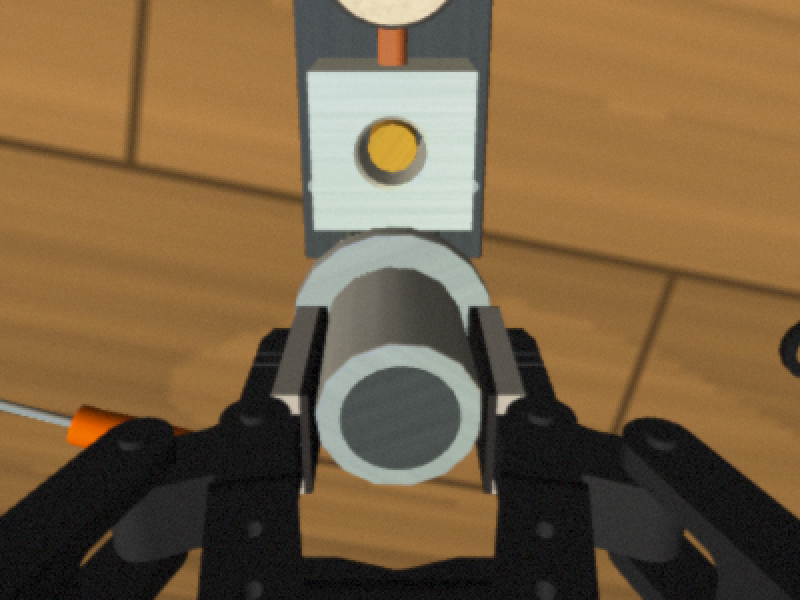

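The wrist view shows the adapter upright in the pads, with its mouth at image (320,308) and flange arc top at (317,217). The bore is at (316,174), unobstructed. I compute the adapter axis in the tool frame.

```bash
python3 - <<'E'
from h import *
import pickle
d,s=pickle.load(open("w7.pkl","rb"));T=rot(s["ee_rot"]);p=np.array(s["position"]);zf=p[2]-.0348
f=d["frame"];hsv=cv2.cvtColor(f,cv2.COLOR_RGB2HSV);S,V=hsv[:,:,1].astype(int),hsv[:,:,2]
q=((V<110)&(V>40)).astype(np.uint8);q[:282]=0;q[336:]=0;q[:,:288]=0;q[:,352:]=0
c=max(cv2.findContours(q,0,2)[0],key=cv2.contourArea);e=cv2.fitEllipse(c);print("mouth",e)
t=lambda u,v,z:np.round(T.T@(cast(d,u,v,z)-p),4)
print("mouth",t(*e[0],zf+.064),"dia chk",t(320-30,308,zf+.064),t(320+30,308,zf+.064))
print("neck rim outer L/R (278,362 @308)",t(120+316/2,308,zf+.064),t(120+482/2,308,zf+.064))
print("flange L/R",t(120+296/2,250,zf+.028),t(120+490/2,250,zf+.028),"front",t(317,217.5,zf+.028))
# bore mouth (bright top vs. dark) ellipse
g=(V[140:206,285:350]<190).astype(np.uint8)
m=np.zeros(V.shape,np.uint8);m[140:206,285:350]=g
for c in cv2.findContours(m,0,2)[0]:
    if cv2.contourArea(c)>300:
        e=cv2.fitEllipse(c);print("bore",e,t(*e[0],.06))
E
```

```text
mouth ((319.72515869140625, 308.57244873046875), (50.20195770263672, 58.97746658325195), 84.81961059570312)
mouth [ 0.0002  0.001  -0.0292] dia chk [ 0.0005 -0.0107 -0.0292] [ 0.0005  0.0129 -0.0292]
neck rim outer L/R (278,362 @308) [ 0.0005 -0.0154 -0.0292] [ 0.0005  0.0172 -0.0292]
flange L/R [ 0.0072 -0.024   0.0068] [0.0071 0.0231 0.0068] front [ 0.0242 -0.0002  0.0068]
bore ((314.5727844238281, 175.5026092529297), (34.48619842529297, 36.122344970703125), 73.3714599609375) [ 0.0025 -0.0032  0.1631]
```

The bore is about 2 mm ahead in x and 1.5 mm to −y of the adapter axis. I correct for that, lower to just above the mouth, then enter slowly.

```bash
python3 -m pendant '[{"dx":0.002,"dy":-0.0015,"dz":0.01,"rx":0,"ry":0,"rz":0,"hand":0.02},{"dx":0,"dy":0,"dz":0.025,"rx":0,"ry":0,"rz":0,"hand":0.02},{"dx":0,"dy":0,"dz":0.03,"rx":0,"ry":0,"rz":0,"hand":0.02},{"dx":0,"dy":0,"dz":0.03,"rx":0,"ry":0,"rz":0,"hand":0.02},{"dx":0,"dy":0,"dz":0.02,"rx":0,"ry":0,"rz":0,"hand":0.02},{"dx":0,"dy":0,"dz":0.008,"rx":0,"ry":0,"rz":0,"hand":0.02},{"dx":0,"dy":0,"dz":0,"rx":0,"ry":0,"rz":0,"hand":0.02},{"dx":0,"dy":0,"dz":0,"rx":0,"ry":0,"rz":0,"hand":0.02},{"dx":0,"dy":0,"dz":0,"rx":0,"ry":0,"rz":0,"hand":0.02}]'
python3 -m pendant '[{"dx":0,"dy":0,"dz":0.002,"rx":0,"ry":0,"rz":0,"hand":0.02},{"dx":0,"dy":0,"dz":0.002,"rx":0,"ry":0,"rz":0,"hand":0.02},{"dx":0,"dy":0,"dz":0.002,"rx":0,"ry":0,"rz":0,"hand":0.02},{"dx":0,"dy":0,"dz":0.002,"rx":0,"ry":0,"rz":0,"hand":0.02},{"dx":0,"dy":0,"dz":0.002,"rx":0,"ry":0,"rz":0,"hand":0.02},{"dx":0,"dy":0,"dz":0,"rx":0,"ry":0,"rz":0,"hand":0.02},{"dx":0,"dy":0,"dz":0,"rx":0,"ry":0,"rz":0,"hand":0.02}]'
```

```text
clock: 13.92
position: [0.6364, 0.2103, 0.1021]
ee_rot: [-0.0, 0.995, 0.103, 0.002]
contact_force: [-0.5, -0.3, -3.7]
width: 0.0329
gripper_force: 60.2
clock: 14.5
position: [0.6349, 0.2097, 0.0901]
ee_rot: [0.0, 0.995, 0.103, -0.0]
contact_force: [-0.4, -1.0, -3.4]
width: 0.0323
gripper_force: 60.3
```

It is 4.7 mm into the mouth with no contact force. I continue onto the plunger.

```bash
python3 -m pendant '[{"dx":0,"dy":0,"dz":0.002,"rx":0,"ry":0,"rz":0,"hand":0.02},{"dx":0,"dy":0,"dz":0.002,"rx":0,"ry":0,"rz":0,"hand":0.02},{"dx":0,"dy":0,"dz":0.002,"rx":0,"ry":0,"rz":0,"hand":0.02},{"dx":0,"dy":0,"dz":0.002,"rx":0,"ry":0,"rz":0,"hand":0.02},{"dx":0,"dy":0,"dz":0.002,"rx":0,"ry":0,"rz":0,"hand":0.02},{"dx":0,"dy":0,"dz":0,"rx":0,"ry":0,"rz":0,"hand":0.02},{"dx":0,"dy":0,"dz":0,"rx":0,"ry":0,"rz":0,"hand":0.02},{"dx":0,"dy":0,"dz":0,"rx":0,"ry":0,"rz":0,"hand":0.02}]' 80
```

```text
clock: 15.17
position: [0.6349, 0.2099, 0.0806]
ee_rot: [0.0, 0.995, 0.103, 0.0]
contact_force: [-1.3, -3.4, 4.4]
width: 0.0324
gripper_force: 81.5
```

```bash
python3 -m pendant '[{"dx":0,"dy":0.001,"dz":0,"rx":0,"ry":0,"rz":0,"hand":0.02},{"dx":0,"dy":0,"dz":0.002,"rx":0,"ry":0,"rz":0,"hand":0.02},{"dx":0,"dy":0,"dz":0.002,"rx":0,"ry":0,"rz":0,"hand":0.02},{"dx":0,"dy":0,"dz":0.0015,"rx":0,"ry":0,"rz":0,"hand":0.02},{"dx":0,"dy":0,"dz":0.0015,"rx":0,"ry":0,"rz":0,"hand":0.02},{"dx":0,"dy":0,"dz":0,"rx":0,"ry":0,"rz":0,"hand":0.02},{"dx":0,"dy":0,"dz":0,"rx":0,"ry":0,"rz":0,"hand":0.02},{"dx":0,"dy":0,"dz":0,"rx":0,"ry":0,"rz":0,"hand":0.02}]'
```

```text
clock: 15.83
position: [0.635, 0.2098, 0.0737]
ee_rot: [-0.0, 0.995, 0.103, 0.0]
contact_force: [-2.9, -1.9, 6.6]
width: 0.0319
gripper_force: 82.1
```

```bash
python3 -m pendant '[{"dx":0,"dy":0,"dz":0.001,"rx":0,"ry":0,"rz":0,"hand":0.02},{"dx":0,"dy":0,"dz":0.001,"rx":0,"ry":0,"rz":0,"hand":0.02},{"dx":0,"dy":0,"dz":0,"rx":0,"ry":0,"rz":0,"hand":0.02},{"dx":0,"dy":0,"dz":0,"rx":0,"ry":0,"rz":0,"hand":0.02},{"dx":0,"dy":0,"dz":0,"rx":0,"ry":0,"rz":0,"hand":0.02}]'
python3 -m pendant '[{"dx":0,"dy":0,"dz":0.001,"rx":0,"ry":0,"rz":0,"hand":0.02},{"dx":0,"dy":0,"dz":0.001,"rx":0,"ry":0,"rz":0,"hand":0.02},{"dx":0,"dy":0,"dz":0,"rx":0,"ry":0,"rz":0,"hand":0.02},{"dx":0,"dy":0,"dz":0,"rx":0,"ry":0,"rz":0,"hand":0.02},{"dx":0,"dy":0,"dz":0,"rx":0,"ry":0,"rz":0,"hand":0.02}]'
```

```text
clock: 16.25
position: [0.6351, 0.2098, 0.0736]
ee_rot: [-0.0, 0.995, 0.103, 0.001]
contact_force: [-5.3, -2.1, 13.4]
width: 0.0324
gripper_force: 82.9
clock: 16.67
position: [0.6352, 0.2099, 0.0734]
ee_rot: [-0.001, 0.995, 0.103, 0.001]
contact_force: [-6.9, -1.6, 22.3]
width: 0.0321
gripper_force: 83.5
```

The TCP stopped at 0.0735 with force rising, so the flange is on the face. I ease the small sideways load and check it by picture.

```bash
python3 -m pendant '[{"dx":-0.001,"dy":0,"dz":0,"rx":0,"ry":0,"rz":0,"hand":0.02},{"dx":0,"dy":0,"dz":0,"rx":0,"ry":0,"rz":0,"hand":0.02},{"dx":0,"dy":0,"dz":0,"rx":0,"ry":0,"rz":0,"hand":0.02},{"dx":0,"dy":0,"dz":0,"rx":0,"ry":0,"rz":0,"hand":0.02}]'
python3 - <<'E'
from h import *
w=grab("wrist");s=grab("scene")
o=np.zeros((400,800,3),np.uint8);o[:,:400]=cv2.resize(w["frame"][150:350,220:420],(400,400),interpolation=3)[:,:,::-1]
o[:,400:]=cv2.resize(s["frame"][135:225,365:455],(400,400),interpolation=3)[:,:,::-1];cv2.imwrite("pics/w8.png",o)
print(manip.get_state()["moment"])
E
```

```text
clock: 17.0
position: [0.6351, 0.2099, 0.0734]
ee_rot: [-0.001, 0.995, 0.103, 0.002]
contact_force: [-5.3, -2.1, 20.2]
width: 0.0323
gripper_force: 83.1
[-0.63938778  0.98049431 -0.01011429]
```

View pics/w8.png

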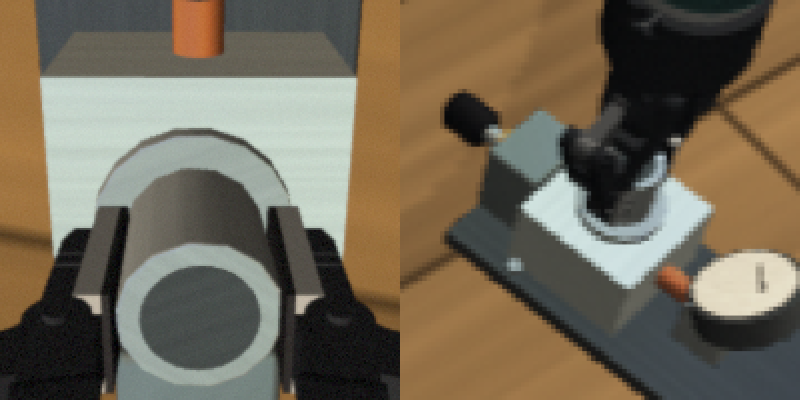

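The adapter's flange lies on the face all round, and the mouth and flange pixels are unchanged from before, so there was no tilt or slip in the grip. The knob is still home. I relieve the remaining side load once more and confirm the height holds.

```bash
python3 -m pendant '[{"dx":-0.001,"dy":0.0005,"dz":0,"rx":0,"ry":0,"rz":0,"hand":0.02},{"dx":0,"dy":0,"dz":0,"rx":0,"ry":0,"rz":0,"hand":0.02},{"dx":0,"dy":0,"dz":0,"rx":0,"ry":0,"rz":0,"hand":0.02},{"dx":0,"dy":0,"dz":0,"rx":0,"ry":0,"rz":0,"hand":0.02},{"dx":0,"dy":0,"dz":0,"rx":0,"ry":0,"rz":0,"hand":0.02},{"dx":0,"dy":0,"dz":0,"rx":0,"ry":0,"rz":0,"hand":0.02}]'
python3 - <<'E'
from h import *
z=np.mean([ (grab("top"),manip.get_state())[1]["position"][2] for _ in range(5)]);s=manip.get_state()
print(z,np.round(rot(s["ee_rot"])[:,2],4),s["contact_force"],s["moment"])
E
```

```text
clock: 17.6
position: [0.6351, 0.2098, 0.0735]
ee_rot: [-0.001, 0.995, 0.103, 0.003]
contact_force: [-3.7, -0.1, 18.9]
width: 0.032
gripper_force: 82.8
0.07346972311225883 [ 0.006   0.0029 -1.    ] [-4.05844633 -0.29535762 18.86319073] [-0.42552923  0.74132725  0.03501075]
```

```bash
python3 -m pendant '[{"dx":-0.001,"dy":0,"dz":0,"rx":0,"ry":-0.2,"rz":0,"hand":0.02},{"dx":-0.001,"dy":0,"dz":0.0005,"rx":0,"ry":0,"rz":0,"hand":0.02},{"dx":0,"dy":0,"dz":0,"rx":0,"ry":0,"rz":0,"hand":0.02},{"dx":0,"dy":0,"dz":0,"rx":0,"ry":0,"rz":0,"hand":0.02},{"dx":0,"dy":0,"dz":0,"rx":0,"ry":0,"rz":0,"hand":0.02},{"dx":0,"dy":0,"dz":0,"rx":0,"ry":0,"rz":0,"hand":0.02}]'
python3 - <<'E'
from h import *
z=np.mean([ (grab("top"),manip.get_state())[1]["position"] for _ in range(5)],0);s=manip.get_state()
print(z,np.round(rot(s["ee_rot"])[:,2],4),s["contact_force"],s["moment"])
E
```

```text
clock: 18.35
position: [0.6349, 0.2098, 0.0735]
ee_rot: [-0.001, 0.995, 0.103, 0.003]
contact_force: [-2.2, 0.5, 19.6]
width: 0.0318
gripper_force: 82.8
[0.63493244 0.20980597 0.07347085] [ 0.0065  0.003  -1.    ] [-1.81011831  0.12091841 18.73823741] [-0.29210848  0.30952907  0.07694675]
```

The side load is nearly gone (about 2 N) and the push is about 19 N. The tool angle no longer follows the commanded turn, which means the flange is seated flat and holding it. I hand in.

```bash
python3 -c "
from rig import manip
print(manip.sign_off())"
```

```text
the job is handed in; nothing more can be done
None
```

The jig was purged (knob pulled to its outer stop, then pushed home), and the adapter was handed in at about 18 s, still gripped, with its flange on the jig's top face under about 19 N; I moved nothing else on the bench.

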